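# Let down the tile press on its release valve

### The job

The bench tile press has finished its stroke and its platen is still up. Crack the release-valve lever open (anticlockwise) only as far as it takes for the platen to sink slowly, no faster than about 2 cm a second, and let it down fully onto its stops. Then turn the valve shut again, snug against its seat but not forced, and let go of it, leaving the other things on the table as they are.

Things in the scene. Friction and masses are not known exactly. Their poses are not given: they have to be found in the camera images.
- press: hydraulic tile press, fixed. Origin: table level, base plate (grey, x -130..130, y -270..210 mm, 20 high); x away from the robot, y left. Tower at x 20, y 70: tie rods 230 mm apart, fixed head 290 wide x 110 deep, 366 high. Right of it: pump socket (x 20..110, y -115, 155 high), oil tank (x -50..110, y -245..-155, 105 high) with gauge (195 high) at its far end; in front of the tank, the valve block.
- valve_axis (a point): point on the release valve's upright spindle axis, 135 mm above the table, over the dark steel valve block (70 x 70 mm, top 85 mm above the table; centre at press x -85, y -200 mm). From here a flat steel lever (14 mm wide, 109 to 118 mm above the table) reaches out to the grip. Shut, it points 135 deg anticlockwise from press +x; opening sweeps it anticlockwise (seen from above) past -x, over free space
- valve_knob (a point): middle of the upright round black grip at the end of the valve lever: 22 mm wide, from 116 to 156 mm above the table (this point: 139 mm), its axis 70 mm from the spindle axis. It moves round with the lever and can be held from above by its upper 35 mm; it does not spin on the lever. About 3 to 5 N here turns the valve, and it stays where it is left
- valve (a joint): valve angle, rad: 0 = touching its seat (shut), grows as it opens, to 2.2; starts at 0 to 0.02. By load it begins to pass between 0.25 and 1.4 rad; beyond that the sinking speed grows by some 12 mm/s per 0.1 rad; turned back, it holds again. At 0 it meets its springy seat, which gives about 0.005 rad per extra N at the grip (snug: 8 to 13 N in all; over 20 N spoils the seat)
- platen (a joint): height of the moving platen above its stops, m: 0 = fully down on the stops, 0.042 to 0.055 at the start. It sinks only by its own load, whose weight is not known, when the valve passes
- platen_edge (a point): middle of the top of the platen's edge on the robot's side. The platen is a dark steel plate 200 mm deep, 190 mm wide, 18 mm thick, with a plaster die on it, under the fixed head; this point is 168 mm above the table when the platen is fully down
- wood_tool: wooden loop-ended modelling tool, 170 mm long, lying on the press's base plate in front of the cylinder. Origin: near its middle, on its underside; to be left alone
- spanner: steel spanner, 110 mm long, lying on top of the press's oil tank. Origin: near its middle, on its underside; to be left alone
- bisque_cup: terracotta cup, 76 mm wide and 85 mm high, on the table just right of the press's valve block. Origin: centre of its underside; to be left alone
- glaze_jar: white jar with a grey lid, 64 mm wide and 85 mm high, on the table in front of the press, left of the valve. Origin: centre of its underside; to be left alone
- test_tile: flat terracotta tile 100 x 100 x 10 mm, on the table in front of the press, farther left. Origin: centre of its underside; to be left alone
- pump_handle: loose steel pump-handle bar, 340 mm long and 28 mm thick, lying on the table left of the press. Origin: near its middle, on its underside; to be left alone
- bisque_bowl: terracotta bowl, 116 mm wide and 50 mm high, at the table's left front. Origin: centre of its underside; to be left alone
- spray_bottle: clear spray bottle, 56 mm wide and 190 mm high, at the table's right front. Origin: centre of its underside; to be left alone

How it is judged (in metres and radians):
On the way, in this order (a step that is already met when the one before it is completed fails the run):
1. the platen has sunk some way, to below 33 mm (value of joint platen below 0.033 m), for 0.05 s.
2. the platen rests fully down on its stops (value of joint platen below 0.003 m), for 0.3 s.
At the end, for the whole second after the job is handed in: the platen is down on its stops (within 3 mm), the release valve is shut on its seat (below 0.03 rad) and let go, and every bystander is within 30 mm of where it was (value of joint platen below 0.003 m and value of joint valve between -0.08 and 0.03 rad); the robot touches nothing.
It fails at once if the platen sinks faster than 30 mm/s (velocity of joint platen below -0.03 m/s).
It fails at once if the valve is forced onto its seat (more than about 20 N at the grip) (value of joint valve below -0.08 rad).
It fails at once if another thing is pushed more than 30 mm from its place (distance of any of wood_tool, spanner, bisque_cup, glaze_jar, test_tile, pump_handle, bisque_bowl, spray_bottle from where it was at the start of the episode above 0.03 m).
It also fails if it takes over 72 s, if anything falls off the work surface, if the arm or the gripper's body presses on something with over 40 N, if the wrist force passes 120 N, or if a joint passes its speed limit or range.

### The arm

A 6-joint arm with a two-finger parallel gripper is mounted at the origin on the work surface. World frame = base frame: x ahead of the robot, y to its left, z up, the work surface at z = 0. Lengths are in m, angles in degrees, forces in N, time in s.
With the tool pointing down it reaches from about 0.25 to 0.725 m from the base axis. Payload 9.7 kg.
Tool frame: the origin (TCP) lies at the very end of the fingers, on their centre line; the grasp point (between the pads) lies 19 mm behind it (bot.grip_point_offset is the z of the grasp point in the tool frame, in m); z points along the fingers, x is the direction in which the jaws open and shut, and the axes are right-handed (so a half turn about z gives the same grasp; the last joint's range is limited). The gripper opens to 85 mm and grips with 20 to 120 N. Pads are 22 mm wide; open, the fingers measure 114 mm over their backs; the gripper's body (76 mm by 85 mm) begins 54 mm behind the grasp point. The pads swing forward as they close: fully open they stand 13 mm farther back than shut.
Start: joints at [63.885, 4.979, 10.078, 95.1, 0, 90], TCP at [0.242, 0.494, 0.231] pointing down, gripper open.
Joint ranges: [-179.16, 179.16], [-48.56, 103.87], [-65.8, 70.77], [-126.05, 130.52], [-82.76, 87.17], [-180, 180]. Speed limits (degrees/s): [127.2, 127.2, 147.25, 180, 180, 180].

### API

Orientations are given as [roll, pitch, yaw] about the fixed x, y, z axes, in that order (R = Rz(yaw) Ry(pitch) Rx(roll)).
In Python, from workcell import get_obs, viewer, job_done, bot gives the robot as it stands.
- The arm moves only by the shell command python3 -m handwheel 'ROWS' [FORCE]. ROWS is JSON, a list of rows, each a list of 5 numbers: the closure, from 0 (fully open) to 1 (shut), then the shift along the world's x, y, z in m, then the turn about the world's z in degrees. A call has 1 to 5 rows; each row is the pose to reach, as a shift and turn from the pose measured when the call began; what a row does not reach only later rows make up. A row lasts 1/10 s, in which the tool goes at most 50 mm and 8.59 degrees, less where a joint would pass 70% of its speed; a pose out of reach is approached as far as the arm can. A call with a gripper value outside its range is refused whole. The fingers move at their own pace and stop on an object; FORCE is the grip in N (left out, the last holds). Time passes only in rows, so rows that repeat a pose let the fingers close. It gives the time, the measured TCP pose, the force and the opening at its end, in the units of the state.
- get_obs(): the state, without advancing time (a new reading comes with each control period).
- viewer.camera(name): name is "scene" or "top" or "wrist"; returns a dict with "color" (480x640x3 uint8, blue, green, red), "K" (3x3 intrinsics, pixels), "origin" and "orientation" of the camera in the world. Camera axes: x right, y down, z forward; pixel columns grow to the right and rows downward; lengths in m; the calibration is good to about 2 mm. The wrist camera is an equidistant fisheye: a pixel r from the principal point sees the ray r / f radians off the axis. A picture is of the moment at which its call begins. There is no depth.
- job_done(): hands the job in, once; it reports no verdict.
The state is a dict: "time": time; "q": joint angles; "qd": joint speeds; "joint_efforts": joint torques, N m; "ee_pos": TCP position; "tcp_rot": TCP orientation; "wrist_force": force on the tool from outside, world axes, zero at the start; "torque": the same for the moment, N m; "opening": finger opening in m.
Only numpy, scipy, OpenCV 4.12 (cv2) and the standard library are available. Lean on these libraries where they do the work, as an engineer would, in place of code of your own. Each camera call takes 0.05 s, during which the arm holds its last target.

## Working session

There is one attempt and no reset: what is moved stays moved. The work goes in short steps, Python scripts to look and compute and a shell command to move; the robot and the scene stay as the last step left them, time stands still between calls to the robot, and variables do not carry over. Pictures are saved under pics/ and viewed, and the job is handed in when it is done.

```bash
mkdir -p pics; ls
cat > h.py <<'E'
from workcell import get_obs, viewer, job_done, bot
import numpy as np, cv2
E
python3 - <<'E'
from h import *
print(get_obs())
for n in ("scene","top"):
    c=viewer.camera(n); cv2.imwrite(f"pics/{n}0.png",c["color"]); print(n,c["K"],c["origin"],c["orientation"])
E
```

```text
pics
{'time': 0.0, 'q': array([ 6.38823264e+01,  5.01027466e+00,  1.00361466e+01,  9.51010312e+01,
       -4.42269323e-04,  8.99957266e+01]), 'qd': array([-0.01929355,  0.02097335, -0.02625992,  0.00573783, -0.02154694,
       -0.08104594]), 'joint_efforts': array([-1.67086735e-03, -5.20390427e+01,  4.64801788e+01,  1.62614178e-02,
       -2.88934393e-05,  6.90864709e-06]), 'ee_pos': array([0.24201909, 0.49363195, 0.23060616]), 'tcp_rot': array([1.79999563e+02, 7.51593234e-02, 6.38865998e+01]), 'wrist_force': array([-0.21341775, -0.2616649 , -0.45920063]), 'torque': array([ 0.03875296, -0.01074198, -0.01986949]), 'opening': 0.08548486280848554}
scene [[458.3121295    0.         321.11763608]
 [  0.         458.3121295  244.13868339]
 [  0.           0.           1.        ]] [ 0.87894984 -0.05728351  1.22266764] [-162.76195796   -0.33492665   83.59086656]
top [[452.01985548   0.         319.43675495]
 [  0.         452.01985548 239.26407706]
 [  0.           0.           1.        ]] [0.37661661 0.00253741 1.20435289] [-171.42525728   -0.97670179  -91.34632979]
```

View pics/scene0.png

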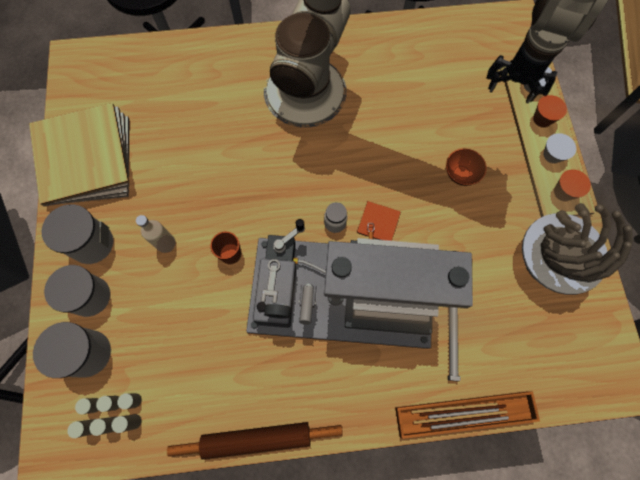

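View pics/top0.png

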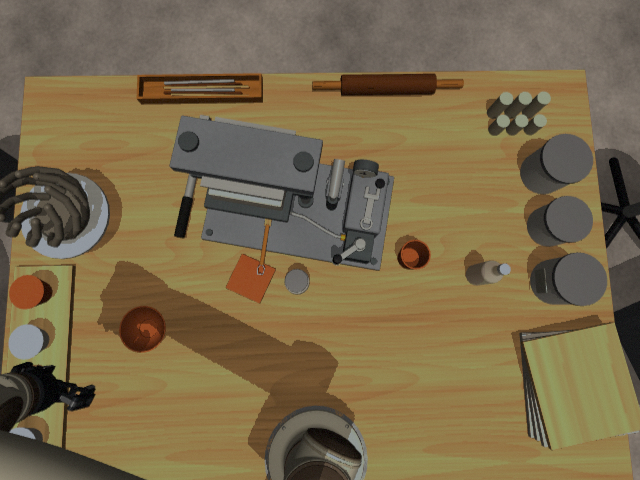

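Run:
```python
from h import *
a=cv2.imread("pics/scene0.png")[200:350,230:430];b=cv2.imread("pics/top0.png")[150:300,190:410]
cv2.imwrite("pics/sc1.png",cv2.resize(a,None,fx=4,fy=4,interpolation=cv2.INTER_CUBIC))
cv2.imwrite("pics/tc1.png",cv2.resize(b,None,fx=3.6,fy=3.6,interpolation=cv2.INTER_CUBIC))
```

```text
(no output)
```

View pics/sc1.png

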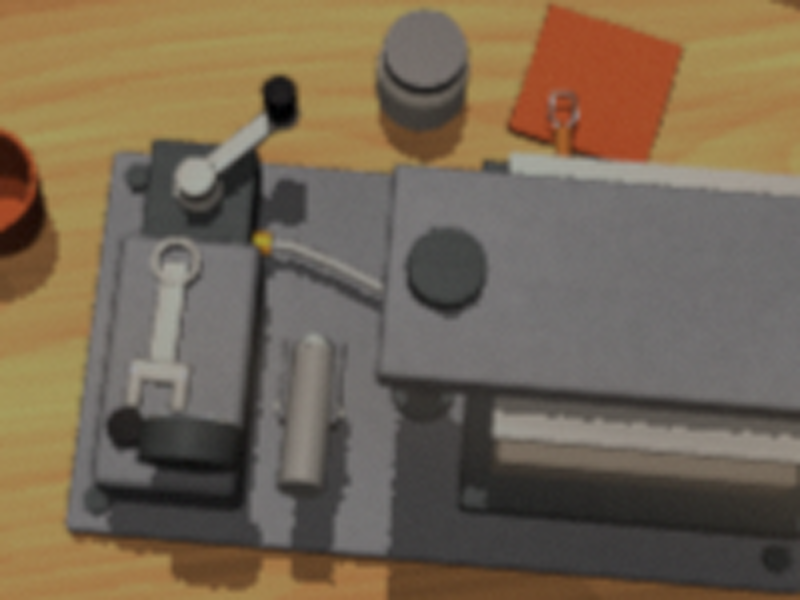

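View pics/tc1.png

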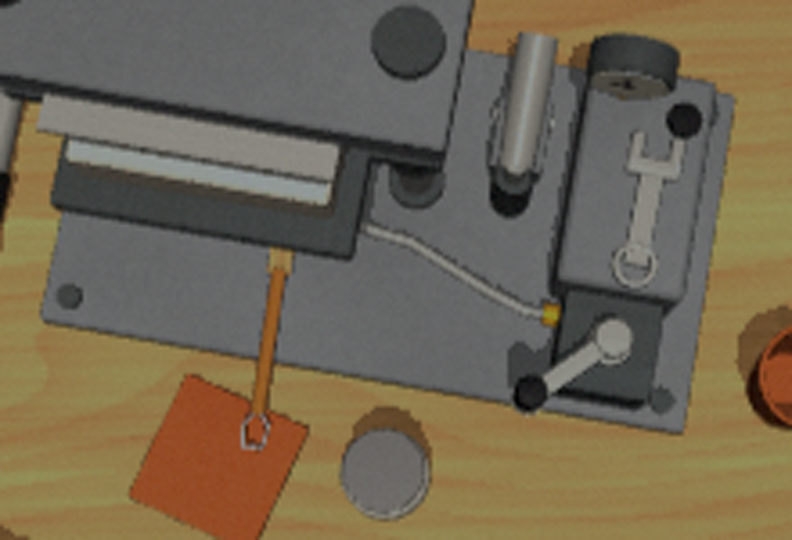

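```bash
cat >> h.py <<'E'
from scipy.spatial.transform import Rotation as R
CAL={"scene":([458.3121295,321.11763608,244.13868339],[0.87894984,-0.05728351,1.22266764],[-162.76195796,-0.33492665,83.59086656]),
"top":([452.01985548,319.43675495,239.26407706],[0.37661661,0.00253741,1.20435289],[-171.42525728,-0.97670179,-91.34632979])}
def px(n,u,v,z):
    (f,cx,cy),o,r=CAL[n]; d=R.from_euler("xyz",r,degrees=True).as_matrix()@np.array([(u-cx)/f,(v-cy)/f,1]); o=np.array(o)
    return (o+d*(z-o[2])/d[2]).round(4)
def proj(n,p):
    (f,cx,cy),o,r=CAL[n]; d=R.from_euler("xyz",r,degrees=True).as_matrix().T@(np.array(p)-o); return np.array([cx+f*d[0]/d[2],cy+f*d[1]/d[2]])
sc=lambda x,y,z:px("scene",230+(x+.5)/4-.5,200+(y+.5)/4-.5,z)
tc=lambda x,y,z:px("top",190+(x+.5)/3.6-.5,150+(y+.5)/3.6-.5,z)
E
python3 - <<'E'
from h import *
print("knob",sc(280,91,.156),tc(530,391,.156), "spin",sc(195,178,.135),tc(613,337,.135))
print("FR",sc(115,152,.02),tc(683,432,.02)); print("FL",tc(42,322,.02)); print("BR",sc(68,530,.02),tc(735,97,.02))
a=tc(42,322,.02)-tc(683,432,.02);print(np.linalg.norm(a))
# press pose fit from front corners
C=np.array([tc(683,432,.02)[:2],tc(42,322,.02)[:2],tc(735,97,.02)[:2]]);P=np.array([[-.13,-.27],[-.13,.21],[.13,-.27]])
M=R.align_vectors(np.c_[C-C.mean(0),[0]*3],np.c_[P-P.mean(0),[0]*3])[0];yaw=M.as_euler("xyz")[2]
c,s=np.cos(yaw),np.sin(yaw);Rm=np.array([[c,-s],[s,c]]);t=C.mean(0)-Rm@P.mean(0)
print(np.degrees(yaw),t,"ax",Rm@[-.085,-.2]+t,"knob",Rm@(np.array([-.085,-.2])+.07*np.array([-.7071,.7071]))+t)
print("jar",sc(427,50,.085),tc(387,472,.085),"cup",px("top",414,252,.085),px("scene",226,243,.085))
print(proj("top",[*(Rm@[-.08,.07]+t),.168]),proj("top",[*(Rm@[-.08,.07]+t),.215]))
print(bot, bot.grip_point_offset)
E
```

```text
knob [ 0.4889 -0.0607  0.156 ] [ 0.4886 -0.0586  0.156 ] spin [ 0.5326 -0.1188  0.135 ] [ 0.5257 -0.1161  0.135 ]
FR [ 0.4712 -0.1785  0.02  ] [ 0.4707 -0.1775  0.02  ]
FL [0.5617 0.2898 0.02  ]
BR [ 0.7249 -0.2271  0.02  ] [ 0.7225 -0.2278  0.02  ]
0.47607802931872417
-11.133576329273195 [0.64872512 0.06106223] ax [ 0.52670545 -0.11876046] knob [ 0.48769772 -0.06063729]
jar [0.4448 0.039  0.085 ] [0.4425 0.037  0.085 ] cup [ 0.5077 -0.2564  0.085 ] [ 0.4987 -0.2565  0.085 ]
[248.52003528 218.9405682 ] [245.60443549 214.85371812]
<Robot object at 0x7f5db87d7b60> -0.0187
```

```bash
python3 -m handwheel '[[0.2,0.02,-0.045,0.02,-2],[0.2,0.04,-0.09,0.03,-5],[0.2,0.06,-0.135,0.03,-8],[0.2,0.08,-0.18,0.03,-10],[0.2,0.1,-0.225,0.03,-12]]' 30; python3 -m handwheel '[[0.4,0.02,-0.045,0,-3],[0.4,0.04,-0.09,0,-6],[0.4,0.06,-0.135,0,-9],[0.4,0.08,-0.18,0,-12],[0.4,0.1,-0.22,0,-15]]'
```

```text
time: 0.6
ee_pos: [0.3419, 0.2677, 0.2605]
tcp_rot: [180.0, 0.1, 51.8]
wrist_force: [0.5, 0.1, 0.3]
opening: 0.0681
time: 1.1
ee_pos: [0.4421, 0.0454, 0.2605]
tcp_rot: [180.0, 0.1, 36.7]
wrist_force: [0.7, 0.8, 1.0]
opening: 0.0514
```

```bash
python3 -m handwheel '[[0.4,0.015,-0.035,0,-1],[0.4,0.03,-0.07,0,-2],[0.4,0.0464,-0.1054,-0.03,-3.3],[0.4,0.0464,-0.1054,-0.06,-3.3],[0.4,0.0464,-0.1054,-0.06,-3.3]]'
python3 - <<'E'
from h import *
print(get_obs()["q"])
c=viewer.camera("wrist"); cv2.imwrite("pics/w1.png",c["color"]); print(c["K"],c["origin"],c["orientation"])
c=viewer.camera("top"); cv2.imwrite("pics/t1.png",c["color"])
cv2.imwrite("pics/t1c.png",cv2.resize(c["color"][150:300,190:410],None,fx=3.6,fy=3.6,interpolation=cv2.INTER_CUBIC))
E
```

```text
time: 1.6
ee_pos: [0.4869, -0.0607, 0.1962]
tcp_rot: [-179.7, 0.4, 33.3]
wrist_force: [-0.7, 1.2, -0.5]
opening: 0.0512
[-7.08568820e+00 -3.27543148e+00 -2.17393282e+00  9.15519847e+01
 -4.29012416e-02  4.96530893e+01]
[[371.64829954   0.         326.25467607]
 [  0.         371.64829954 234.00743349]
 [  0.           0.           1.        ]] [ 0.45076912 -0.00351048  0.33917071] [164.71857469   0.41684428  33.28804218]
```

View pics/w1.png

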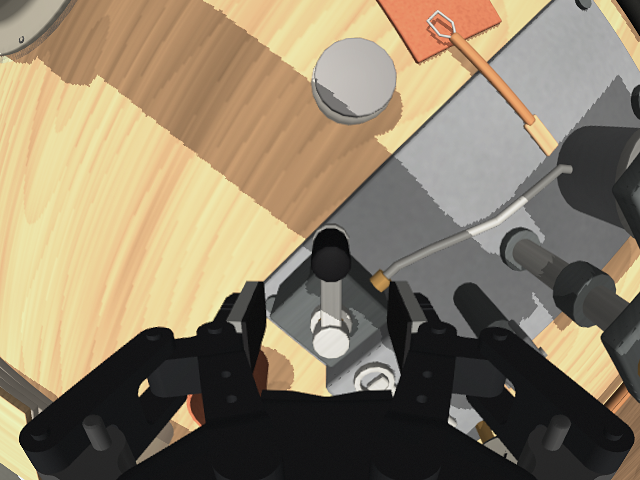

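View pics/t1c.png

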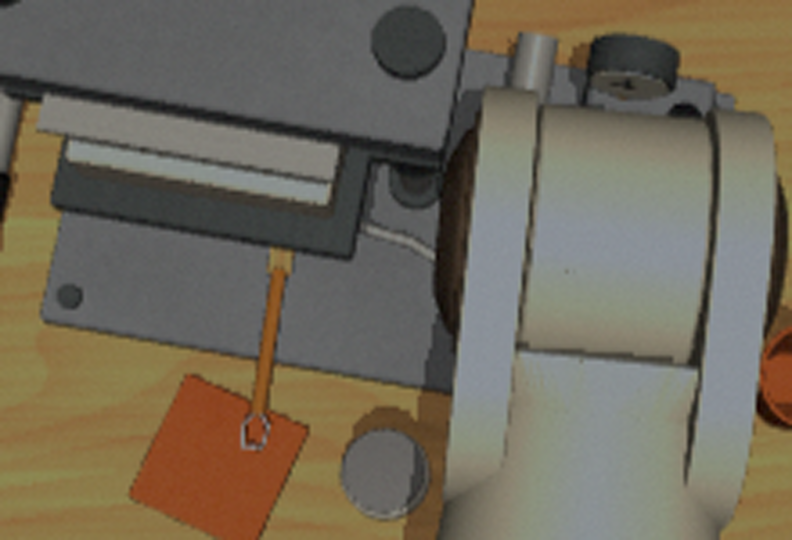

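```bash
cat >> h.py <<'E'
def wpx(c,u,v,z):
    K=c["K"]; d=np.array([u-K[0,2],v-K[1,2]]); r=np.linalg.norm(d); th=r/K[0,0]; d=np.r_[d/r*np.sin(th),np.cos(th)]
    d=R.from_euler("xyz",c["orientation"],degrees=True).as_matrix()@d; o=np.array(c["origin"]); return (o+d*(z-o[2])/d[2]).round(4)
E
python3 - <<'E'
from h import *
a=cv2.imread("pics/w1.png")[200:380,250:410]; cv2.imwrite("pics/w1c.png",cv2.resize(a,None,fx=3.3,fy=3.3,interpolation=cv2.INTER_CUBIC))
c=dict(K=np.array([[371.648,0,326.255],[0,371.648,234.007],[0,0,1]]),origin=[0.45076912,-0.00351048,0.33917071],orientation=[164.71857469,0.41684428,33.28804218])
print(wpx(c,331,262,.156),wpx(c,331,341,.135)); print(get_obs()["ee_pos"])
E
```

```text
[ 0.4875 -0.0574  0.156 ] [ 0.5215 -0.1084  0.135 ]
[ 0.48805114 -0.05975492  0.20080061]
```

View pics/w1c.png

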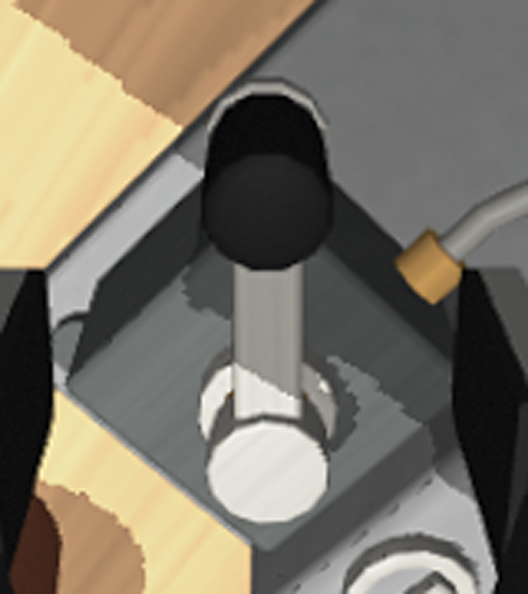

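```bash
python3 -m handwheel '[[0.4,0.0,0.0,-0.03,0],[0.4,0,0,-0.06,0],[0.4,0,0,-0.076,0],[0.4,0,0,-0.076,0],[0.4,0,0,-0.076,0]]'; python3 -m handwheel '[[0.8,0,0,0,0],[0.8,0,0,0,0],[0.8,0,0,0,0],[0.8,0,0,0,0],[0.8,0,0,0,0]]' 20
python3 - <<'E'
from h import *
o=get_obs();print(o["ee_pos"],o["wrist_force"],o["opening"])
c=viewer.camera("wrist"); cv2.imwrite("pics/w2.png",c["color"])
E
```

```text
time: 2.2
ee_pos: [0.4887, -0.0592, 0.127]
tcp_rot: [179.9, 0.0, 33.5]
wrist_force: [-0.1, -0.0, 0.7]
opening: 0.0513
time: 2.7
ee_pos: [0.4892, -0.0594, 0.1289]
tcp_rot: [179.9, -0.1, 33.4]
wrist_force: [-2.6, -0.4, 9.0]
opening: 0.0215
[ 0.48918635 -0.05937204  0.1289421 ] [-2.62638338 -0.35721472  9.01756111] 0.021514345355831646
```

View pics/w2.png

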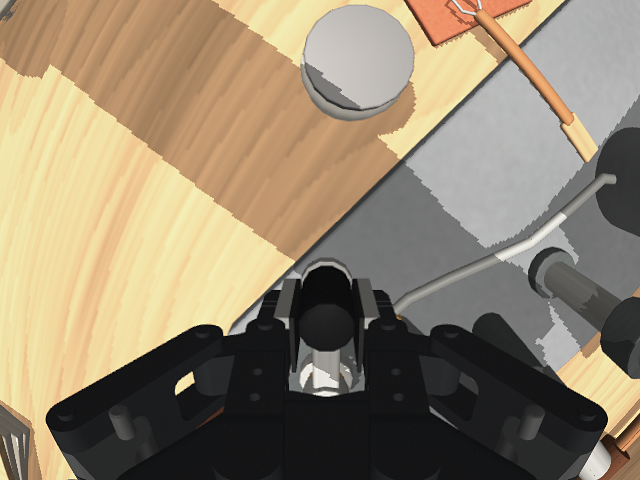

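```bash
cat >> h.py <<'E'
AX=np.array([0.527,-0.1185]); A0=123.1
def plat():
    """platen sink in mm since start"""
    ref=cv2.cvtColor(cv2.imread("pics/top0.png"),cv2.COLOR_BGR2GRAY).astype(np.float32)
    g=cv2.cvtColor(viewer.camera("top")["color"],cv2.COLOR_BGR2GRAY).astype(np.float32)
    W=np.eye(2,3,dtype=np.float32); t=ref[194:221,207:262]
    W[0,2],W[1,2]=207,194
    try: cc,W=cv2.findTransformECC(t,g,W,cv2.MOTION_TRANSLATION,(3,100,1e-5),None,3)
    except cv2.error as e: return "ECC fail"
    d=W[:,2]-[207,194]; return d.round(3),cc,"mm",np.dot(d,[2.915,4.086])/25.2*47
def arc(*ths):
    o=get_obs();p=o["ee_pos"];y=o["tcp_rot"][2]
    d=p[:2]-AX;print("valve~deg",np.degrees(np.arctan2(d[1],d[0]))-A0,"r",np.hypot(*d),"yaw",y-33.4,"z",p[2],"t",o["time"],"F",o["wrist_force"].round(1))
    a=np.degrees(np.arctan2(d[1],d[0]))-A0; u=np.array([-np.sin(np.radians(a+A0)),np.cos(np.radians(a+A0))]);print("Ftang",o["wrist_force"][:2]@u)
    for th in ths:
        q=np.radians(A0+th); s=AX+.07*np.array([np.cos(q),np.sin(q)])-p[:2]
        print(th,s.round(4),round(th-(y-33.4),1))
E
python3 - <<'E'
from h import *
print(plat());print(plat())
arc(2,4,6,8,10)
E
```

```text
(array([-0.129,  0.01 ]), 0.997397658424838, 'mm', np.float64(-0.6224025629437159))
(array([-0.203,  0.005]), 0.9974113813161594, 'mm', np.float64(-1.0654421542939685))
valve~deg -0.4936725002027629 r 0.07020584896760285 yaw 0.04659923807189159 z 0.1289275420316218 t 2.85 F [-3.1 -0.6  8.7]
Ftang 2.909458009818243
2 [-0.0024 -0.0019] 2.0
4 [-0.0044 -0.0033] 4.0
6 [-0.0063 -0.0048] 6.0
8 [-0.0082 -0.0064] 8.0
10 [-0.01  -0.008] 10.0
```

```bash
sed -i 's|"mm",np.dot.*|"mm",np.dot(d,[-.18,.98])/3.48*47|' h.py
python3 -m handwheel '[[0.8,-0.0024,-0.0019,0,2],[0.8,-0.0044,-0.0033,0,4],[0.8,-0.0063,-0.0048,0,6],[0.8,-0.0082,-0.0064,0,8],[0.8,-0.01,-0.008,0,10]]'
python3 - <<'E'
from h import *
print(plat())
arc(11,12,13,14,15,16,18,20,22)
E
```

```text
time: 3.35
ee_pos: [0.4793, -0.0671, 0.1291]
tcp_rot: [179.9, -0.1, 43.5]
wrist_force: [2.6, 1.0, -4.4]
opening: 0.0215
(array([-0.173,  0.014]), 0.9974383637219436, 'mm', np.float64(0.6026601681764099))
valve~deg 10.118860502310014 r 0.07005639245158467 yaw 10.256598487298945 z 0.12913635832697865 t 3.4 F [ 2.   1.5 -3.7]
Ftang -2.4684724533133644
11 [-0.0007 -0.0008] 0.7
12 [-0.0016 -0.0016] 1.7
13 [-0.0025 -0.0025] 2.7
14 [-0.0033 -0.0034] 3.7
15 [-0.0041 -0.0043] 4.7
16 [-0.0049 -0.0052] 5.7
18 [-0.0065 -0.0071] 7.7
20 [-0.008 -0.009] 9.7
22 [-0.0094 -0.011 ] 11.7
```

```bash
python3 -m handwheel '[[0.8,-0.0016,-0.0016,0,1.7],[0.8,-0.0033,-0.0034,0,3.7],[0.8,-0.0049,-0.0052,0,5.7],[0.8,-0.0065,-0.0071,0,7.7],[0.8,-0.0065,-0.0071,0,7.7]]'
python3 - <<'E'
from h import *
print(plat())
arc(19,20,21,22,23)
E
```

```text
time: 3.9
ee_pos: [0.4725, -0.0746, 0.1292]
tcp_rot: [179.9, -0.1, 51.4]
wrist_force: [0.8, -0.8, -5.4]
opening: 0.0215
(array([-0.166,  0.011]), 0.9973885814627289, 'mm', np.float64(0.5449409046392332))
valve~deg 18.03287186320898 r 0.06993714837233098 yaw 17.891957419239937 z 0.12916835518525824 t 3.95 F [ 0.5 -0.8 -5.4]
Ftang 0.3107898650267545
19 [-0.0008 -0.0009] 1.1
20 [-0.0015 -0.0019] 2.1
21 [-0.0022 -0.0028] 3.1
22 [-0.003  -0.0038] 4.1
23 [-0.0036 -0.0048] 5.1
```

```bash
python3 -m handwheel '[[0.8,-0.0015,-0.0019,0,2.1],[0.8,-0.003,-0.0038,0,4.1],[0.8,-0.0036,-0.0048,0,5.1],[0.8,-0.0036,-0.0048,0,5.1],[0.8,-0.0036,-0.0048,0,5.1]]'
python3 - <<'E'
from h import *
print(plat())
arc(24,25,26,27,28)
E
```

```text
time: 4.45
ee_pos: [0.4691, -0.0794, 0.1292]
tcp_rot: [179.8, -0.1, 56.3]
wrist_force: [3.4, 1.5, -6.8]
opening: 0.0217
(array([-0.148,  0.012]), 0.9974501647929729, 'mm', np.float64(0.5148983659415409))
valve~deg 22.883151920756774 r 0.06988640179780652 yaw 22.93530803404054 z 0.12919328208644298 t 4.5 F [ 3.7  1.  -5.7]
Ftang -2.9109728881685455
24 [-0.0008 -0.0011] 1.1
25 [-0.0015 -0.0021] 2.1
26 [-0.0021 -0.0031] 3.1
27 [-0.0028 -0.0042] 4.1
28 [-0.0034 -0.0053] 5.1
```

```bash
python3 -m handwheel '[[0.8,-0.0015,-0.0021,0,2.1],[0.8,-0.0028,-0.0042,0,4.1],[0.8,-0.0034,-0.0053,0,5.1],[0.8,-0.0034,-0.0053,0,5.1],[0.8,-0.0034,-0.0053,0,5.1]]'
python3 - <<'E'
from h import *
print(plat())
arc(29,30,31,32,33)
E
```

```text
time: 5.0
ee_pos: [0.4659, -0.0848, 0.1292]
tcp_rot: [179.8, -0.1, 61.4]
wrist_force: [4.8, -0.6, -7.0]
opening: 0.0215
(array([-0.165,  0.018]), 0.9974479779778789, 'mm', np.float64(0.6355383862024067))
valve~deg 28.018163668629825 r 0.06982067850206687 yaw 27.99168954165237 z 0.1291950850863834 t 5.05 F [ 4.8 -0.5 -7.9]
Ftang -1.8880075574005606
29 [-0.0007 -0.001 ] 1.0
30 [-0.0013 -0.0021] 2.0
31 [-0.0018 -0.0031] 3.0
32 [-0.0024 -0.0043] 4.0
33 [-0.0029 -0.0054] 5.0
```

```bash
python3 -m handwheel '[[0.8,-0.0013,-0.0021,0,2],[0.8,-0.0024,-0.0043,0,4],[0.8,-0.0029,-0.0054,0,5],[0.8,-0.0029,-0.0054,0,5],[0.8,-0.0029,-0.0054,0,5]]'
python3 - <<'E'
from h import *
print(plat())
arc(34,35,36,37,38)
E
```

```text
time: 5.55
ee_pos: [0.4632, -0.0902, 0.1292]
tcp_rot: [179.8, -0.1, 66.4]
wrist_force: [5.4, -0.8, -7.6]
opening: 0.0214
(array([-0.216,  0.024]), 0.997373524795338, 'mm', np.float64(0.8430169642656697))
valve~deg 32.98644918104185 r 0.06975216829905789 yaw 32.96054794064401 z 0.12918961067841614 t 5.6 F [ 5.  -0.3 -6.9]
Ftang -1.800593403236918
34 [-0.0007 -0.001 ] 1.0
35 [-0.0012 -0.0022] 2.0
36 [-0.0016 -0.0033] 3.0
37 [-0.0021 -0.0044] 4.0
38 [-0.0025 -0.0056] 5.0
```

```bash
python3 -m handwheel '[[0.8,-0.0012,-0.0022,0,2],[0.8,-0.0021,-0.0044,0,4],[0.8,-0.0025,-0.0056,0,5],[0.8,-0.0025,-0.0056,0,5],[0.8,-0.0025,-0.0056,0,5]]'
python3 - <<'E'
from h import *
print(plat());print(plat())
arc(39,40,41,42,43)
E
```

```text
time: 6.1
ee_pos: [0.4611, -0.0958, 0.1292]
tcp_rot: [179.8, -0.1, 71.3]
wrist_force: [5.8, 0.6, -8.2]
opening: 0.0211
(array([-0.18 ,  0.015]), 0.9973531387528953, 'mm', np.float64(0.6421535974261404))
(array([-0.188,  0.011]), 0.9973313726081025, 'mm', np.float64(0.6011021931966145))
valve~deg 37.930914810322804 r 0.06966217074327502 yaw 37.927425594023966 z 0.1291951864755179 t 6.2 F [ 6.   0.2 -7.9]
Ftang -2.1392482848780916
39 [-0.0007 -0.0011] 1.1
40 [-0.0011 -0.0023] 2.1
41 [-0.0014 -0.0035] 3.1
42 [-0.0018 -0.0046] 4.1
43 [-0.0021 -0.0058] 5.1
```

```bash
python3 -m handwheel '[[0.8,-0.0009,-0.0023,0,2.1],[0.8,-0.0014,-0.0046,0,4.1],[0.8,-0.0017,-0.0058,0,5.1],[0.8,-0.0017,-0.0058,0,5.1],[0.8,-0.0017,-0.0058,0,5.1]]'
python3 - <<'E'
from h import *
print(plat())
arc(44,45,46,47,48)
E
```

```text
time: 6.7
ee_pos: [0.4596, -0.1016, 0.1292]
tcp_rot: [179.7, -0.1, 76.4]
wrist_force: [5.6, -0.2, -6.9]
opening: 0.0216
(array([-0.191,  0.012]), 0.9972331687153051, 'mm', np.float64(0.6209643133755388))
valve~deg 42.84346413049633 r 0.06955405336207605 yaw 42.99778301039991 z 0.1291903761320808 t 6.75 F [ 6.5  0.3 -7.8]
Ftang -1.906001435012559
44 [-0.0008 -0.0013] 1.0
45 [-0.001  -0.0025] 2.0
46 [-0.0013 -0.0037] 3.0
47 [-0.0015 -0.0049] 4.0
48 [-0.0017 -0.0061] 5.0
```

```bash
python3 -m handwheel '[[0.8,-0.0006,-0.0025,0,2],[0.8,-0.0011,-0.0049,0,4],[0.8,-0.0013,-0.0061,0,5],[0.8,-0.0013,-0.0061,0,5],[0.8,-0.0013,-0.0061,0,5]]'
python3 - <<'E'
from h import *
print(plat())
arc(49,50,51,52,53)
E
```

```text
time: 7.25
ee_pos: [0.4584, -0.1076, 0.1292]
tcp_rot: [179.7, -0.1, 81.4]
wrist_force: [5.7, 1.5, -7.6]
opening: 0.0211
(array([-0.146,  0.019]), 0.9973968488957028, 'mm', np.float64(0.5993422584972161))
valve~deg 47.86718441393617 r 0.0694432222265683 yaw 47.98000033810954 z 0.1292127631702537 t 7.3 F [ 4.5  1.2 -7.5]
Ftang -1.8563822086567803
49 [-0.0008 -0.0013] 1.0
50 [-0.0009 -0.0025] 2.0
51 [-0.001  -0.0037] 3.0
52 [-0.0012 -0.0049] 4.0
53 [-0.0013 -0.0061] 5.0
```

```bash
python3 -m handwheel '[[0.8,-0.0003,-0.0025,0,2],[0.8,-0.0006,-0.0049,0,4],[0.8,-0.0007,-0.0061,0,5],[0.8,-0.0007,-0.0061,0,5],[0.8,-0.0007,-0.0061,0,5]]'
python3 - <<'E'
from h import *
print(plat())
arc(54,55,56,57,58)
E
```

```text
time: 7.8
ee_pos: [0.4578, -0.1135, 0.1292]
tcp_rot: [179.7, -0.1, 86.4]
wrist_force: [4.7, 1.5, -6.7]
opening: 0.0213
(array([-0.162,  0.01 ]), 0.9974078845854307, 'mm', np.float64(0.5240236479660559))
valve~deg 52.79041326261964 r 0.06935811664155354 yaw 52.95682943784521 z 0.12920269181002864 t 7.85 F [ 5.   0.5 -8.6]
Ftang -0.8421122127550145
54 [-0.0007 -0.0014] 1.0
55 [-0.0008 -0.0026] 2.0
56 [-0.0008 -0.0039] 3.0
57 [-0.0008 -0.0051] 4.0
58 [-0.0008 -0.0063] 5.0
```

```bash
python3 -m handwheel '[[0.8,-0.0001,-0.0025,0,2],[0.8,-0.0002,-0.0049,0,4],[0.8,-0.0003,-0.0062,0,5],[0.8,-0.0003,-0.0062,0,5],[0.8,-0.0003,-0.0062,0,5]]'
python3 - <<'E'
from h import *
print(plat())
arc(59,60,61,62,63)
E
```

```text
time: 8.35
ee_pos: [0.4577, -0.1195, 0.1292]
tcp_rot: [179.7, -0.1, 91.3]
wrist_force: [6.1, 1.0, -7.9]
opening: 0.0214
(array([-0.164,  0.009]), 0.9974637314984243, 'mm', np.float64(0.5169262063914332))
valve~deg -302.2533299965658 r 0.069255406071323 yaw 57.94053313060055 z 0.1292200955765191 t 8.4 F [ 5.3  1.9 -7.5]
Ftang -1.7783257845101306
59 [-0.0007 -0.0015] 1.1
60 [-0.0006 -0.0028] 2.1
61 [-0.0006 -0.004 ] 3.1
62 [-0.0005 -0.0052] 4.1
63 [-0.0004 -0.0064] 5.1
```

```bash
python3 -m handwheel '[[0.8,0.0001,-0.0025,0,2],[0.8,0.0002,-0.005,0,4],[0.8,0.0003,-0.0062,0,5],[0.8,0.0003,-0.0062,0,5],[0.8,0.0003,-0.0062,0,5]]'
python3 - <<'E'
from h import *
print(plat())
arc(64,65,66,67,68)
E
```

```text
time: 8.9
ee_pos: [0.4582, -0.1255, 0.1292]
tcp_rot: [179.7, -0.2, 96.3]
wrist_force: [4.9, 1.4, -7.4]
opening: 0.0217
(array([-0.182,  0.012]), 0.9973984027200813, 'mm', np.float64(0.6001130027332524))
valve~deg -297.3177355602006 r 0.06916363585469971 yaw 62.92252645214278 z 0.12921048396258672 t 8.95 F [ 4.3  1.8 -7.6]
Ftang -1.3818960591913734
64 [-0.0007 -0.0017] 1.1
65 [-0.0005 -0.0029] 2.1
66 [-0.0003 -0.0041] 3.1
67 [-0.0001 -0.0053] 4.1
68 [ 0.0001 -0.0065] 5.1
```

```bash
python3 -m handwheel '[[0.8,0.0003,-0.0025,0,2],[0.8,0.0007,-0.005,0,4],[0.8,0.0009,-0.0061,0,5],[0.8,0.0009,-0.0061,0,5],[0.8,0.0009,-0.0061,0,5]]'
python3 - <<'E'
from h import *
print(plat())
arc(69,70,71,72,73)
E
```

```text
time: 9.45
ee_pos: [0.4591, -0.1313, 0.1292]
tcp_rot: [179.7, -0.2, 101.3]
wrist_force: [4.5, 1.9, -6.7]
opening: 0.0214
(array([-0.205,  0.015]), 0.9973464909534389, 'mm', np.float64(0.6920582563027569))
valve~deg -292.427165971566 r 0.06907313135635336 yaw 67.90365349053562 z 0.12920040052468387 t 9.5 F [ 3.5  1.3 -6.9]
Ftang -0.6496120053554947
69 [-0.0006 -0.0019] 1.1
70 [-0.0003 -0.0031] 2.1
71 [-0.     -0.0043] 3.1
72 [ 0.0003 -0.0054] 4.1
73 [ 0.0006 -0.0066] 5.1
```

```bash
python3 -m handwheel '[[0.8,0.0005,-0.0025,0,2],[0.8,0.0011,-0.0048,0,4],[0.8,0.0014,-0.006,0,5],[0.8,0.0014,-0.006,0,5],[0.8,0.0014,-0.006,0,5]]'
python3 - <<'E'
from h import *
print(plat())
arc(74,75,76,77,78)
E
```

```text
time: 10.0
ee_pos: [0.4606, -0.137, 0.1292]
tcp_rot: [179.7, -0.2, 106.3]
wrist_force: [4.8, 2.4, -6.1]
opening: 0.021
(array([0.658, 0.601]), 0.9942053310843227, 'mm', np.float64(6.355544605474363))
valve~deg -287.47911573405327 r 0.0689889487632492 yaw 72.87703093987395 z 0.12921005459894291 t 10.05 F [ 4.   2.7 -6.5]
Ftang -1.527940611543567
74 [-0.0005 -0.002 ] 1.1
75 [-0.0001 -0.0032] 2.1
76 [ 0.0003 -0.0043] 3.1
77 [ 0.0007 -0.0055] 4.1
78 [ 0.0011 -0.0066] 5.1
```

Run:
```python
from h import *
for i in range(4): print(get_obs()["time"],plat())
```

```text
10.05 (array([0.704, 0.646]), 0.9940200334017998, 'mm', np.float64(6.835330831593482))
10.1 (array([0.651, 0.709]), 0.9929585104670149, 'mm', np.float64(7.8026849154768305))
10.15 (array([0.666, 0.804]), 0.9924148340354222, 'mm', np.float64(9.028139399386001))
10.2 (array([0.66 , 0.817]), 0.9915378565910475, 'mm', np.float64(9.21552504616222))
```

```bash
python3 -m handwheel '[[0.8,-0.0006,0.0023,0,-2],[0.8,-0.0006,0.0023,0,-2]]'
python3 - <<'E'
from h import *
for i in range(4): print(get_obs()["time"],plat())
arc(72)
E
```

```text
time: 10.45
ee_pos: [0.4599, -0.1345, 0.1292]
tcp_rot: [179.7, -0.2, 104.2]
wrist_force: [4.2, 2.3, -6.7]
opening: 0.0211
10.45 (array([0.691, 1.166]), 0.9865116675815375, 'mm', np.float64(13.758353397764006))
10.5 (array([0.813, 1.255]), 0.9848623333691225, 'mm', np.float64(14.631961077109148))
10.55 (array([0.852, 1.285]), 0.983699104556055, 'mm', np.float64(14.943589046083646))
10.6 (array([0.833, 1.363]), 0.9823153764588968, 'mm', np.float64(16.014004411368536))
valve~deg -289.6982758373505 r 0.06900260588962812 yaw 70.91728299439654 z 0.12916978513098926 t 10.65 F [ 3.   4.3 -6.3]
Ftang -3.4627228038586906
72 [-0.0005 -0.0022] 1.1
```

```bash
python3 -m handwheel '[[0.8,0,0,0,0],[0.8,0,0,0,0],[0.8,0,0,0,0],[0.8,0,0,0,0],[0.8,0,0,0,0]]'
python3 - <<'E'
from h import *
print(get_obs()["time"],plat())
E
```

```text
time: 11.15
ee_pos: [0.4599, -0.1345, 0.1292]
tcp_rot: [179.7, -0.2, 104.3]
wrist_force: [3.0, 3.3, -6.3]
opening: 0.0209
11.15 (array([1.533, 2.12 ]), 0.9704338559654941, 'mm', np.float64(24.32758559303722))
```

```bash
for i in 1 2; do python3 -m handwheel '[[0.8,0,0,0,0],[0.8,0,0,0,0],[0.8,0,0,0,0],[0.8,0,0,0,0],[0.8,0,0,0,0]]'|head -1
python3 -c 'from h import *
print(get_obs()["time"],plat())'; done
```

```text
time: 11.7
11.7 (array([1.97 , 2.852]), 0.9627304898053767, 'mm', np.float64(32.963923136393234))
time: 12.25
12.25 (array([2.622, 3.629]), 0.9579400609105314, 'mm', np.float64(41.65182223265199))
```

```bash
for i in 1 2 3; do python3 -m handwheel '[[0.8,0,0,0,0],[0.8,0,0,0,0],[0.8,0,0,0,0],[0.8,0,0,0,0],[0.8,0,0,0,0]]'|head -1
python3 -c 'from h import *
print(get_obs()["time"],plat())'; done
python3 - <<'E'
from h import *
c=viewer.camera("top"); cv2.imwrite("pics/t2c.png",cv2.resize(c["color"][150:300,190:410],None,fx=3.6,fy=3.6,interpolation=cv2.INTER_CUBIC))
E
```

```text
time: 12.8
12.8 (array([3.32 , 4.427]), 0.953969685555448, 'mm', np.float64(50.520211493831944))
time: 13.35
13.35 (array([3.915, 5.054]), 0.9537266972205526, 'mm', np.float64(57.37214011707525))
time: 13.9
13.9 (array([3.916, 5.067]), 0.9533110255645236, 'mm', np.float64(57.539527629983844))
```

View pics/t2c.png

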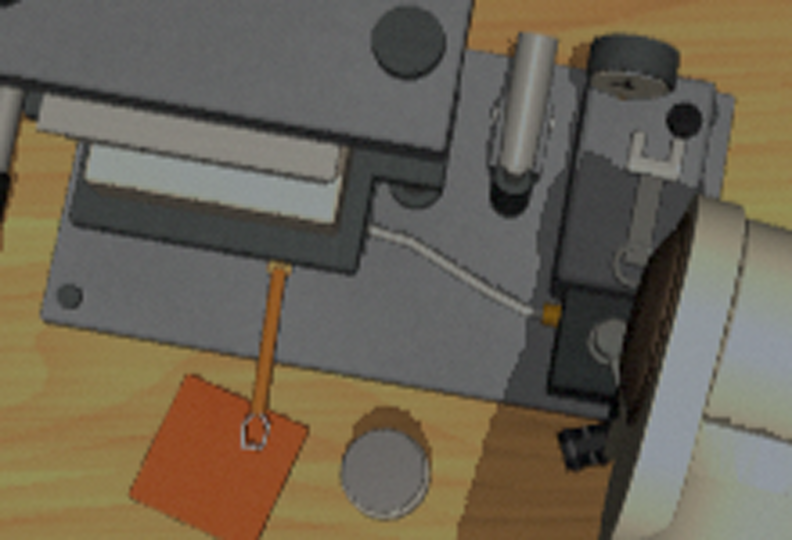

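```bash
python3 - <<'E'
from h import *
from scipy.optimize import least_squares
P=np.array([[.4892,-.0594],[.4793,-.0671],[.4725,-.0746],[.4691,-.0794],[.4659,-.0848],[.4632,-.0902],[.4611,-.0958],[.4596,-.1016],[.4584,-.1076],[.4577,-.1195],[.4591,-.1313],[.4606,-.137]])
f=least_squares(lambda a:np.hypot(*(P-a).T)-.07,[.527,-.1185],loss="soft_l1",f_scale=.0003);print(f.x,f.fun.round(4))
for p in P[[0,1]]: print(np.degrees(np.arctan2(*(p-f.x)[::-1])))
E
sed -i 's/^AX=.*/AX=np.array([0.5271,-0.1188]); A0=123.1/' h.py
```

```text
[ 0.5277137  -0.11765305] [-0.0002 -0.      0.     -0.      0.      0.0001  0.0001 -0.      0.
  0.     -0.     -0.0002]
123.47047558599252
133.76163823412944
```

```bash
sed -i 's/^AX=.*/AX=np.array([0.5277,-0.1177]); A0=123.5/' h.py
python3 - <<'E'
from h import *
arc(64,56,48,40,32,24,16,10)
E
```

```text
valve~deg -289.58175373900406 r 0.06989474421739697 yaw 70.91866217535676 z 0.12918257163141203 t 14.0 F [ 3.3  2.9 -6.2]
Ftang -1.9929945641909386
64 [-0.0016  0.0077] -6.9
56 [-0.0022  0.0174] -14.9
48 [-0.0014  0.0272] -22.9
40 [0.0007 0.0367] -30.9
32 [0.0041 0.0458] -38.9
24 [0.0088 0.0544] -46.9
16 [0.0146 0.0623] -54.9
10 [0.0197 0.0676] -60.9
```

```bash
python3 -m handwheel '[[0.8,-0.0016,0.0077,0,-6.5],[0.8,-0.0022,0.0174,0,-14.5],[0.8,-0.0014,0.0272,0,-22.5],[0.8,0.0007,0.0367,0,-30.5],[0.8,0.0007,0.0367,0,-30.5]]'
python3 - <<'E'
from h import *
arc(33,26,19,12,8)
print(plat())
E
```

```text
time: 14.5
ee_pos: [0.4608, -0.0974, 0.1292]
tcp_rot: [179.7, -0.2, 73.6]
wrist_force: [3.1, -2.1, -5.7]
opening: 0.0214
valve~deg 39.62368011385351 r 0.06992048422803254 yaw 40.175552957905076 z 0.1292015624075513 t 14.5 F [ 3.1 -2.1 -5.7]
Ftang 1.119967802474792
33 [0.0027 0.0076] -7.2
26 [0.0066 0.0152] -14.2
19 [0.0114 0.0223] -21.2
12 [0.017  0.0288] -28.2
8 [0.0205 0.0321] -32.2
(array([3.929, 5.035]), 0.9528264920735711, 'mm', np.float64(57.08808171064004))
```

```bash
python3 -m handwheel '[[0.8,0.0027,0.0076,0,-6.7],[0.8,0.0066,0.0152,0,-13.7],[0.8,0.0114,0.0223,0,-20.7],[0.8,0.017,0.0288,0,-27.7],[0.8,0.0205,0.0321,0,-31.7]]'
python3 -m handwheel '[[0.8,0,0,0,0],[0.8,0,0,0,0]]'
python3 - <<'E'
from h import *
arc(6,4,3,2,1,0,-1)
E
```

```text
time: 15.05
ee_pos: [0.4805, -0.0662, 0.1292]
tcp_rot: [179.7, -0.1, 41.9]
wrist_force: [-2.5, -3.3, -2.4]
opening: 0.021
time: 15.25
ee_pos: [0.4803, -0.0664, 0.1292]
tcp_rot: [179.7, -0.0, 42.1]
wrist_force: [1.9, 1.4, -4.5]
opening: 0.0212
valve~deg 9.193439028566047 r 0.06984299118770278 yaw 8.682263589381279 z 0.12922087193928863 t 15.25 F [ 1.9  1.4 -4.5]
Ftang -2.313257893348362
6 [0.0028 0.0027] -2.7
4 [0.0047 0.0042] -4.7
3 [0.0057 0.0049] -5.7
2 [0.0067 0.0057] -6.7
1 [0.0077 0.0064] -7.7
0 [0.0087 0.007 ] -8.7
-1 [0.0097 0.0077] -9.7
```

```bash
python3 -m handwheel '[[0.8,0.0028,0.0027,0,-2.7],[0.8,0.0057,0.0049,0,-5.7],[0.8,0.0067,0.0057,0,-6.7],[0.8,0.0067,0.0057,0,-6.7],[0.8,0.0067,0.0057,0,-6.7]]'
python3 - <<'E'
from h import *
arc(1,0,-1)
E
```

```text
time: 15.75
ee_pos: [0.4867, -0.0612, 0.1292]
tcp_rot: [179.7, 0.0, 35.5]
wrist_force: [-1.5, -3.4, -4.0]
opening: 0.0211
valve~deg 2.4441206522195102 r 0.0698396529941955 yaw 2.0631056914150534 z 0.1291759053374723 t 15.75 F [-1.5 -3.4 -4. ]
Ftang 3.202085078705065
1 [0.0013 0.0011] -1.1
0 [0.0024 0.0018] -2.1
-1 [0.0034 0.0025] -3.1
```

```bash
python3 -m handwheel '[[0.8,0.0007,0.0006,0,-0.6],[0.8,0.0013,0.0011,0,-1.1],[0.8,0.0018,0.0015,0,-1.6],[0.8,0.0018,0.0015,0,-1.6],[0.8,0.0018,0.0015,0,-1.6]]'
python3 - <<'E'
from h import *
arc(1,0,-1)
E
python3 -m handwheel '[[0.8,0.0005,0.0004,0,-0.5],[0.8,0.001,0.0007,0,-1],[0.8,0.001,0.0007,0,-1],[0.8,0.001,0.0007,0,-1]]'
python3 - <<'E'
from h import *
arc(0,-1,-2)
E
```

```text
time: 16.25
ee_pos: [0.4885, -0.0599, 0.1292]
tcp_rot: [179.6, 0.0, 33.8]
wrist_force: [-2.3, -5.2, -3.4]
opening: 0.0213
valve~deg 0.6423062237364974 r 0.06983362748124115 yaw 0.4398908034514264 z 0.12917048865472314 t 16.25 F [-2.3 -5.2 -3.4]
Ftang 4.835631492144239
1 [-0.0005 -0.0001] 0.6
0 [0.0006 0.0006] -0.4
-1 [0.0016 0.0012] -1.4
time: 16.65
ee_pos: [0.4893, -0.0594, 0.1292]
tcp_rot: [179.6, 0.1, 32.8]
wrist_force: [-2.7, -4.7, -3.7]
opening: 0.0209
valve~deg -0.16434713448741434 r 0.06983376020345722 yaw -0.574979707979054 z 0.12919328565653387 t 16.65 F [-2.7 -4.7 -3.7]
Ftang 4.857313067524585
0 [-0.0003  0.    ] 0.6
-1 [0.0008 0.0007] -0.4
-2 [0.0018 0.0013] -1.4
```

```bash
python3 -m handwheel '[[0.8,0.0004,0.0003,0,-0.4],[0.8,0.0008,0.0006,0,-0.7],[0.8,0.0008,0.0006,0,-0.7],[0.8,0.0008,0.0006,0,-0.7]]' >/dev/null
python3 - <<'E'
from h import *
arc();print(get_obs()["torque"])
E
python3 -m handwheel '[[0.8,0.0004,0.0003,0,-0.4],[0.8,0.0008,0.0006,0,-0.7],[0.8,0.0008,0.0006,0,-0.7],[0.8,0.0008,0.0006,0,-0.7]]' >/dev/null
python3 - <<'E'
from h import *
arc();print(get_obs()["torque"])
E
```

```text
valve~deg -0.6285821759410339 r 0.06984811586187924 yaw -1.2894128976519212 z 0.12920139882028175 t 17.05 F [-3.2 -5.2 -3. ]
Ftang 5.5270482249656165
[-0.93086966  0.66919604  0.08231504]
valve~deg -1.0809297689832107 r 0.06984105470780166 yaw -1.9994481490089733 z 0.12922923667686934 t 17.45 F [-3.9 -5.4 -2.8]
Ftang 6.191054462961864
[-0.8821631   0.76773979  0.20229111]
```

```bash
python3 -m handwheel '[[0.8,0.0005,0.0003,0,0],[0.8,0.0009,0.0007,0,0],[0.8,0.0009,0.0007,0,0],[0.8,0.0009,0.0007,0,0]]' >/dev/null
python3 - <<'E'
from h import *
arc();o=get_obs();print(o["torque"])
print(o["wrist_force"],plat())
E
```

```text
valve~deg -1.3447625520606437 r 0.06985425878310363 yaw -2.0248123181159876 z 0.12921181902330606 t 17.85 F [-6.4 -7.5 -2.5]
Ftang 9.412558684118999
[-1.17764768  0.97877646  0.11067643]
[-6.42647434 -7.46286012 -2.53137446] (array([3.909, 5.055]), 0.9532054440314622, 'mm', np.float64(57.39813521812702))
```

```bash
python3 -m handwheel '[[0.6,0,0,0,0],[0.4,0,0,0,0],[0.4,0,0,0,0],[0.4,0,0,0,0],[0.4,0,0,0,0]]'
python3 - <<'E'
from h import *
c=viewer.camera("wrist"); cv2.imwrite("pics/w3.png",c["color"])
E
```

```text
time: 18.4
ee_pos: [0.4907, -0.0584, 0.1294]
tcp_rot: [179.6, 0.2, 31.4]
wrist_force: [-0.5, -0.8, -0.4]
opening: 0.0512
```

View pics/w3.png

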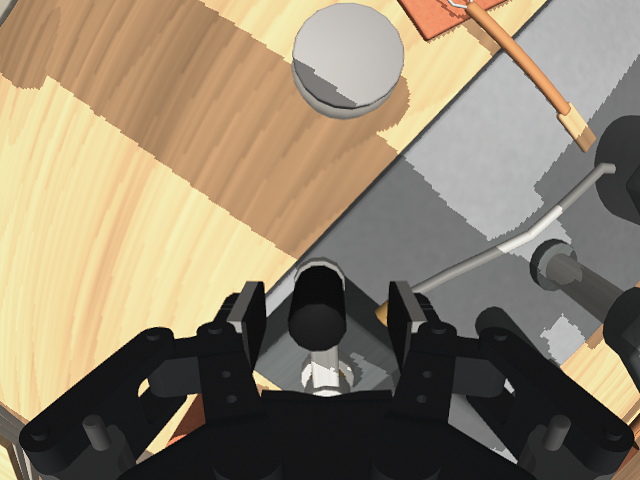

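```bash
python3 -m handwheel '[[0.4,0,0,0.02,0],[0.4,0,0,0.05,0],[0.4,0,0,0.072,0],[0.4,0,0,0.072,0],[0.4,0,0,0.072,0]]'
python3 - <<'E'
from h import *
c=viewer.camera("wrist"); cv2.imwrite("pics/w4.png",c["color"]);np.save("w4.npy",dict(K=c["K"],origin=c["origin"],orientation=c["orientation"]),allow_pickle=True)
a=c["color"][200:380,250:410]; cv2.imwrite("pics/w4c.png",cv2.resize(a,None,fx=3.3,fy=3.3,interpolation=cv2.INTER_CUBIC))
E
python3 -m handwheel '[[0.4,-0.03,0.01,0.03,0],[0.4,-0.06,0.03,0.06,0],[0.4,-0.1,0.05,0.1,0],[0.4,-0.14,0.07,0.12,0],[0.4,-0.17,0.09,0.14,0]]'
python3 -m handwheel '[[0.4,-0.01,0.05,0,0],[0.4,-0.02,0.1,0,0],[0.4,-0.03,0.15,0,0],[0.4,-0.03,0.2,0,0],[0.4,-0.03,0.2,0,0]]'
python3 - <<'E'
from h import *
print(plat())
for n in ("scene","top"):
    c=viewer.camera(n); cv2.imwrite(f"pics/{n}9.png",c["color"])
a=cv2.imread("pics/scene9.png")[200:350,230:430]
cv2.imwrite("pics/sc9.png",cv2.resize(a,None,fx=4,fy=4,interpolation=cv2.INTER_CUBIC))
E
```

```text
time: 18.95
ee_pos: [0.4909, -0.0584, 0.2013]
tcp_rot: [179.6, 0.2, 31.4]
wrist_force: [-0.4, -0.8, -0.6]
opening: 0.0513
time: 19.5
ee_pos: [0.3187, 0.0318, 0.3406]
tcp_rot: [179.6, 0.3, 31.3]
wrist_force: [0.7, 2.0, 0.2]
opening: 0.0516
time: 20.0
ee_pos: [0.2877, 0.2361, 0.3383]
tcp_rot: [179.7, 0.5, 31.7]
wrist_force: [0.8, -1.4, -1.1]
opening: 0.0511
(array([3.962, 5.074]), 0.9535761167494216, 'mm', np.float64(57.52752545236171))
```

View pics/w4c.png

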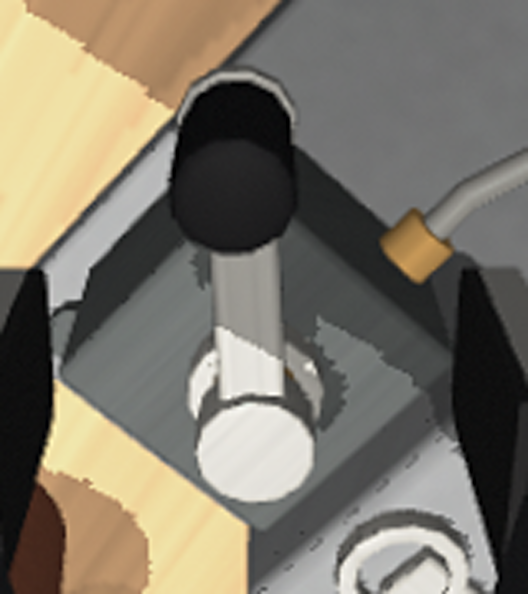

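View pics/sc9.png

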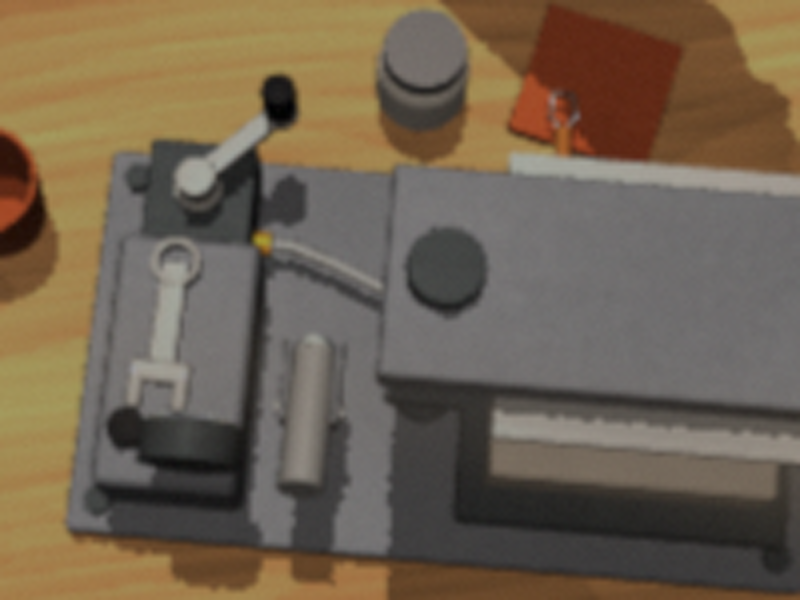

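View pics/top9.png

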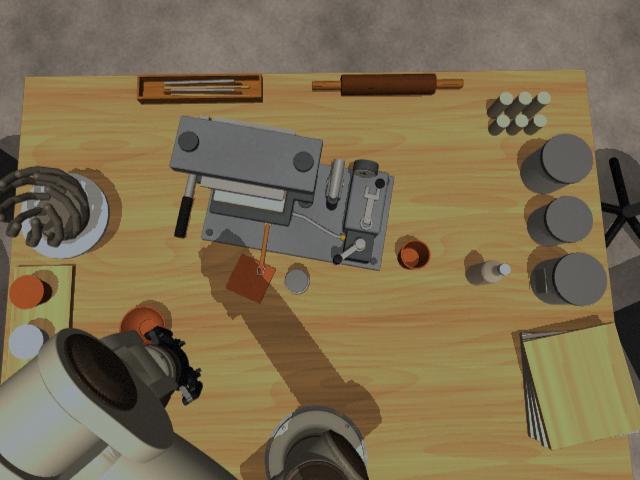

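Run:
```python
from h import *
c4=np.load("w4.npy",allow_pickle=True).item()
c1=dict(K=c4["K"],origin=[0.45076912,-0.00351048,0.33917071],orientation=[164.71857469,0.41684428,33.28804218])
for c,k,s in ((c1,(268,212),(268,468)),(c4,(235,197),(255,449))):
    f=lambda p,z:wpx(c,250+(p[0]+.5)/3.3-.5,200+(p[1]+.5)/3.3-.5,z)
    d=f(k,.156)-f(s,.135); print(f(k,.156),f(s,.135),np.degrees(np.arctan2(d[1],d[0])))
```

```text
[ 0.488  -0.0583  0.156 ] [ 0.5216 -0.1087  0.135 ] 123.69006752597976
[ 0.4876 -0.0586  0.156 ] [ 0.522  -0.1088  0.135 ] 124.42124106201963
```

Run:
```python
from h import *
for n,(x0,x1,y0,y1),pt in (("scene",(291,307,216,233),None),("top",(328,346,252,267),None)):
    a,b=[cv2.cvtColor(cv2.imread(f"pics/{n}{i}.png"),cv2.COLOR_BGR2GRAY).astype(np.float32) for i in (0,9)]
    for nm,(X0,X1,Y0,Y1) in (("knob",(x0,x1,y0,y1)),("static",(300,320,275,310) if n=="scene" else (355,385,180,225))):
        W=np.eye(2,3,dtype=np.float32);W[0,2],W[1,2]=X0,Y0
        cc,W=cv2.findTransformECC(a[Y0:Y1,X0:X1],b,W,cv2.MOTION_TRANSLATION,(3,200,1e-6),None,3);print(n,nm,W[:,2]-[X0,Y0],cc)
    q=np.radians(123.5);p=np.array([.4885,-.0595,.15]);print("px per +1deg open",proj(n,p+np.r_[.07*np.radians(1)*np.array([-np.sin(q),np.cos(q)]),0])-proj(n,p))
```

```text
scene knob [-0.20761108 -0.35688782] 0.9977360825932582
scene static [-0.01000977  0.06591797] 0.9970214530806902
px per +1deg open [-0.31025807 -0.35549961]
top knob [0.18386841 0.17906189] 0.9945784161886597
top static [-0.08624268  0.0211792 ] 0.9967072887972752
px per +1deg open [0.29988166 0.42598367]
```

The platen is down and everything else is in place. However, the fixed-camera comparison puts the grip 0.4–0.9° more open than at the start, so letting go seems to have dragged it slightly. I'll push it shut again with the open jaws, so nothing drags it when I back off.

```bash
python3 -m handwheel '[[0.4,0.01,-0.05,0,0],[0.4,0.02,-0.1,0,0],[0.4,0.03,-0.15,0,0],[0.4,0.03,-0.2,0,0],[0.4,0.03,-0.204,0,0]]'
python3 -m handwheel '[[0.4,0.03,-0.02,-0.02,0],[0.4,0.07,-0.04,-0.05,0],[0.4,0.11,-0.06,-0.08,0],[0.4,0.15,-0.08,-0.11,0],[0.4,0.17,-0.09,-0.135,0]]'
python3 -m handwheel '[[0.4,0,0,0,0],[0.4,0,0,0,0]]'
python3 - <<'E'
from h import *
AX=np.array([0.5277,-0.1177]);print(np.array([0.4885,-0.0595,.2])-get_obs()["ee_pos"])
c=viewer.camera("wrist"); cv2.imwrite("pics/w5.png",c["color"])
E
```

```text
time: 20.65
ee_pos: [0.3176, 0.022, 0.3399]
tcp_rot: [179.5, 0.4, 30.8]
wrist_force: [0.1, -0.1, -0.4]
opening: 0.0512
time: 21.15
ee_pos: [0.4886, -0.0705, 0.2038]
tcp_rot: [179.5, 0.4, 30.6]
wrist_force: [0.7, 0.4, -0.0]
opening: 0.0512
time: 21.35
ee_pos: [0.4877, -0.0716, 0.2029]
tcp_rot: [179.6, 0.5, 30.5]
wrist_force: [-0.2, -0.3, 0.6]
opening: 0.0513
[ 0.00078832  0.01212484 -0.00290391]
```

View pics/w5.png

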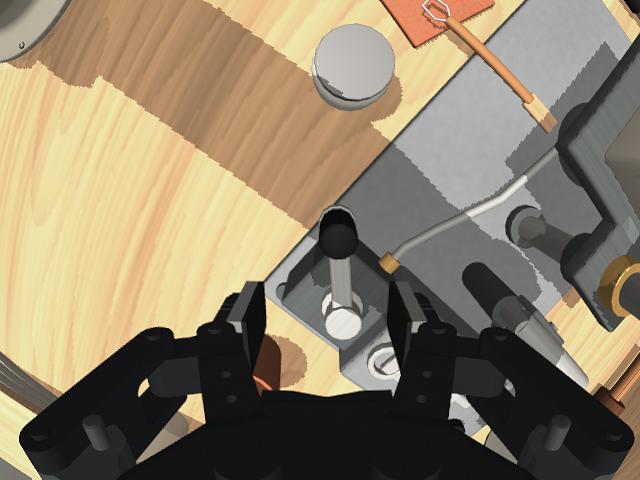

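```bash
python3 -m handwheel '[[0.4,0.001,0.006,0,1.5],[0.4,0.001,0.012,0,3],[0.4,0.001,0.012,-0.03,3],[0.4,0.001,0.012,-0.06,3],[0.4,0.001,0.012,-0.073,3]]'
python3 -m handwheel '[[0.4,0,0,0,0],[0.4,0,0,0,0]]'
python3 - <<'E'
from h import *
arc(0,-2,-8)
c=viewer.camera("wrist"); cv2.imwrite("pics/w6.png",c["color"])
E
```

```text
time: 21.9
ee_pos: [0.4879, -0.0582, 0.1299]
tcp_rot: [179.6, 0.5, 33.7]
wrist_force: [0.3, 0.4, -0.2]
opening: 0.0509
time: 22.1
ee_pos: [0.488, -0.0579, 0.1311]
tcp_rot: [179.5, 0.4, 33.7]
wrist_force: [-0.1, 0.5, 0.3]
opening: 0.0511
valve~deg 0.036615722013365826 r 0.0717740211055754 yaw 0.31876598684866053 z 0.13105572837101417 t 22.1 F [-0.1  0.5  0.3]
Ftang -0.22756571534917375
0 [ 0.001  -0.0015] -0.3
-2 [ 0.0031 -0.0001] -2.3
-8 [0.0095 0.0034] -8.3
```

View pics/w6.png

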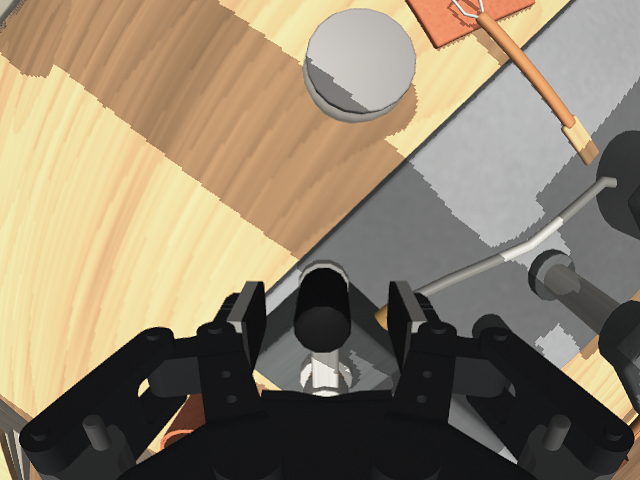

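```bash
python3 -m handwheel '[[0.4,0.0033,0.0022,0,0],[0.4,0.0067,0.0044,0,0],[0.4,0.0092,0.0061,0,0],[0.4,0.0092,0.0061,0,0]]'
python3 -m handwheel '[[0.4,0.0004,0.0003,0,0],[0.4,0.0008,0.0006,0,0],[0.4,0.0012,0.0008,0,0],[0.4,0.0012,0.0008,0,0]]'
python3 -m handwheel '[[0.4,0.0004,0.0003,0,0],[0.4,0.0008,0.0006,0,0],[0.4,0.0012,0.0008,0,0],[0.4,0.0012,0.0008,0,0]]'
```

```text
time: 22.55
ee_pos: [0.4981, -0.0517, 0.1316]
tcp_rot: [179.5, 0.4, 33.7]
wrist_force: [-0.2, 0.8, -0.4]
opening: 0.0512
time: 22.95
ee_pos: [0.4991, -0.051, 0.1315]
tcp_rot: [179.5, 0.4, 33.7]
wrist_force: [0.2, -0.5, -0.3]
opening: 0.0512
time: 23.35
ee_pos: [0.5, -0.0502, 0.1315]
tcp_rot: [179.5, 0.4, 33.7]
wrist_force: [-4.4, -1.0, 1.9]
opening: 0.0513
```

```bash
python3 -m handwheel '[[0.4,0.0004,0.0003,0,0],[0.4,0.0008,0.0006,0,0],[0.4,0.0008,0.0006,0,0]]'
python3 -m handwheel '[[0.4,0.0004,0.0003,0,0],[0.4,0.0008,0.0006,0,0],[0.4,0.0008,0.0006,0,0]]'
python3 -c 'from h import *
arc()'
```

```text
time: 23.65
ee_pos: [0.5004, -0.0498, 0.1315]
tcp_rot: [179.5, 0.5, 33.7]
wrist_force: [-5.6, -3.5, 2.0]
opening: 0.0516
time: 23.95
ee_pos: [0.5007, -0.0496, 0.1314]
tcp_rot: [179.5, 0.6, 33.7]
wrist_force: [-6.1, -3.8, 2.1]
opening: 0.0513
valve~deg -11.847532681383655 r 0.07327486574200678 yaw 0.2770657898018172 z 0.1314434803501967 t 23.95 F [-6.1 -3.8  2.1]
Ftang 7.064248170459924
```

```bash
python3 -m handwheel '[[0.4,0.0007,0.0004,0,0],[0.4,0.0013,0.0009,0,0],[0.4,0.0013,0.0009,0,0]]'
python3 -m handwheel '[[0.4,0.0007,0.0004,0,0],[0.4,0.0015,0.001,0,0],[0.4,0.0015,0.001,0,0]]'
python3 -c 'from h import *
arc()'
```

```text
time: 24.25
ee_pos: [0.5012, -0.0491, 0.1314]
tcp_rot: [179.5, 0.7, 33.7]
wrist_force: [-7.5, -4.2, 3.4]
opening: 0.0514
time: 24.55
ee_pos: [0.5016, -0.0487, 0.1313]
tcp_rot: [179.5, 0.8, 33.6]
wrist_force: [-9.6, -5.2, 4.1]
opening: 0.0511
valve~deg -12.790418648144723 r 0.07372742446863727 yaw 0.2234551277033745 z 0.13131596377609644 t 24.55 F [-9.6 -5.2  4.1]
Ftang 10.83145315625844
```

```bash
python3 -m handwheel '[[0.4,-0.004,-0.0026,0,0],[0.4,-0.008,-0.0053,0,0],[0.4,-0.0125,-0.0083,0,0],[0.4,-0.0125,-0.0083,0,0],[0.4,-0.0125,-0.0083,0.01,0]]'
python3 -m handwheel '[[0.4,0,0,0.02,0],[0.4,0,0,0.05,0],[0.4,0,0,0.08,0],[0.4,0,0,0.08,0]]'
python3 -m handwheel '[[0.4,-0.03,0.01,0.03,0],[0.4,-0.06,0.03,0.06,0],[0.4,-0.1,0.05,0.1,0],[0.4,-0.14,0.07,0.12,0],[0.4,-0.17,0.09,0.14,0]]'
python3 -m handwheel '[[0.4,-0.01,0.05,0,0],[0.4,-0.02,0.1,0,0],[0.4,-0.03,0.15,0,0],[0.4,-0.03,0.2,0,0],[0.4,-0.03,0.2,0,0]]'
python3 - <<'E'
from h import *
print(plat())
for n in ("scene","top"):
    c=viewer.camera(n); cv2.imwrite(f"pics/{n}10.png",c["color"])
for n,(x0,x1,y0,y1) in (("scene",(291,307,216,233)),("top",(328,346,252,267))):
    a,b=[cv2.cvtColor(cv2.imread(f"pics/{n}{i}.png"),cv2.COLOR_BGR2GRAY).astype(np.float32) for i in (0,10)]
    for nm,(X0,X1,Y0,Y1) in (("knob",(x0,x1,y0,y1)),("static",(300,320,275,310) if n=="scene" else (355,385,180,225))):
        W=np.eye(2,3,dtype=np.float32);W[0,2],W[1,2]=X0,Y0
        cc,W=cv2.findTransformECC(a[Y0:Y1,X0:X1],b,W,cv2.MOTION_TRANSLATION,(3,200,1e-6),None,3);print(n,nm,W[:,2]-[X0,Y0],cc)
E
```

```text
time: 25.05
ee_pos: [0.4886, -0.057, 0.1407]
tcp_rot: [179.6, 0.9, 33.6]
wrist_force: [-0.2, -0.2, -0.5]
opening: 0.0513
time: 25.45
ee_pos: [0.4901, -0.057, 0.2255]
tcp_rot: [179.4, 0.6, 33.6]
wrist_force: [0.4, 0.7, 0.4]
opening: 0.0513
time: 25.95
ee_pos: [0.3184, 0.0333, 0.3668]
tcp_rot: [179.3, 0.5, 33.6]
wrist_force: [0.5, 1.7, 0.4]
opening: 0.0514
time: 26.45
ee_pos: [0.2875, 0.2378, 0.3657]
tcp_rot: [179.4, 0.6, 33.9]
wrist_force: [0.6, -0.7, -0.6]
opening: 0.0512
(array([3.902, 5.053]), 0.9529110027766733, 'mm', np.float64(57.395715823118714))
scene knob [-0.19934082 -0.34910583] 0.9977790412118065
scene static [0.00958252 0.08218384] 0.9970245438560199
top knob [0.16384888 0.2406311 ] 0.9935079979523581
top static [-0.08758545  0.05058289] 0.9965020415906358
```

Both releases left the grip about 0.01 rad past its starting angle. The springy seat probably throws it back when the load comes off fast. I'll push it snug once more and back off very slowly.

```bash
python3 -m handwheel '[[0.4,0.01,-0.05,0,0],[0.4,0.02,-0.1,0,0],[0.4,0.03,-0.15,0,0],[0.4,0.03,-0.2,0,0],[0.4,0.03,-0.204,0,0]]' >/dev/null
python3 -m handwheel '[[0.4,0.03,-0.02,-0.02,0],[0.4,0.07,-0.04,-0.05,0],[0.4,0.11,-0.06,-0.08,0],[0.4,0.15,-0.08,-0.11,0],[0.4,0.17,-0.08,-0.135,0]]' >/dev/null
python3 -m handwheel '[[0.4,0,0,0,0],[0.4,0,0,0,0]]'
python3 - <<'E'
from h import *
o=get_obs();print(np.array([0.4885,-0.0585,.131])-o["ee_pos"],33.7-o["tcp_rot"][2])
E
```

```text
time: 27.8
ee_pos: [0.4877, -0.0603, 0.2315]
tcp_rot: [179.2, 0.6, 32.7]
wrist_force: [-0.9, -0.4, 0.0]
opening: 0.0513
[ 0.00078033  0.00180335 -0.10054487] 0.9841756314002552
```

```bash
python3 -m handwheel '[[0.4,0.0008,0.0018,-0.02,1],[0.4,0.0008,0.0018,-0.05,1],[0.4,0.0008,0.0018,-0.08,1],[0.4,0.0008,0.0018,-0.1,1],[0.4,0.0008,0.0018,-0.1,1]]'
python3 -m handwheel '[[0.4,0.0033,0.0022,0,0],[0.4,0.0067,0.0044,0,0],[0.4,0.0088,0.0058,0,0],[0.4,0.0088,0.0058,0,0]]'
```

```text
time: 28.3
ee_pos: [0.487, -0.0585, 0.1312]
tcp_rot: [179.3, 0.6, 33.7]
wrist_force: [-0.5, -0.3, 1.0]
opening: 0.0512
time: 28.7
ee_pos: [0.4965, -0.0525, 0.1321]
tcp_rot: [179.2, 0.5, 33.7]
wrist_force: [-0.3, -0.1, 0.2]
opening: 0.0513
```

```bash
for i in 1; do python3 -m handwheel '[[0.4,0.0008,0.0006,0,0],[0.4,0.0017,0.0011,0,0],[0.4,0.0017,0.0011,0,0]]'
python3 -m handwheel '[[0.4,0.0004,0.0003,0,0],[0.4,0.0008,0.0006,0,0],[0.4,0.0008,0.0006,0,0]]'
python3 -m handwheel '[[0.4,0.0004,0.0003,0,0],[0.4,0.0008,0.0006,0,0],[0.4,0.0008,0.0006,0,0]]'
python3 -m handwheel '[[0.4,0.0004,0.0003,0,0],[0.4,0.0008,0.0006,0,0],[0.4,0.0008,0.0006,0,0]]'; done
```

```text
time: 29.0
ee_pos: [0.4983, -0.0513, 0.1321]
tcp_rot: [179.2, 0.5, 33.7]
wrist_force: [-0.4, -0.2, -1.6]
opening: 0.0515
time: 29.3
ee_pos: [0.499, -0.0508, 0.132]
tcp_rot: [179.2, 0.6, 33.7]
wrist_force: [-1.6, -1.1, 0.2]
opening: 0.0513
time: 29.6
ee_pos: [0.4995, -0.0504, 0.132]
tcp_rot: [179.2, 0.6, 33.7]
wrist_force: [-3.3, -2.0, 0.8]
opening: 0.0512
time: 29.9
ee_pos: [0.5001, -0.0499, 0.132]
tcp_rot: [179.2, 0.6, 33.7]
wrist_force: [-4.6, -3.2, 1.8]
opening: 0.0511
```

```bash
python3 -m handwheel '[[0.4,0.0007,0.0004,0,0],[0.4,0.0013,0.0009,0,0],[0.4,0.0013,0.0009,0,0]]'
python3 -m handwheel '[[0.4,0.0007,0.0004,0,0],[0.4,0.0013,0.0009,0,0],[0.4,0.0013,0.0009,0,0]]'
```

```text
time: 30.2
ee_pos: [0.5008, -0.0492, 0.132]
tcp_rot: [179.3, 0.7, 33.7]
wrist_force: [-6.1, -3.8, 3.4]
opening: 0.0512
time: 30.5
ee_pos: [0.5013, -0.0488, 0.1319]
tcp_rot: [179.3, 0.8, 33.7]
wrist_force: [-8.3, -4.5, 3.2]
opening: 0.0517
```

```bash
python3 -m handwheel '[[0.4,0.0007,0.0004,0,0],[0.4,0.0013,0.0009,0,0],[0.4,0.0013,0.0009,0,0]]'
```

```text
time: 30.8
ee_pos: [0.5016, -0.0485, 0.1319]
tcp_rot: [179.3, 1.0, 33.6]
wrist_force: [-8.6, -6.1, 3.5]
opening: 0.0512
```

```bash
python3 -m handwheel '[[0.4,0.0010,0.0007,0,0],[0.4,0.0008,0.00055,0,0],[0.4,0.0006,0.0004,0,0],[0.4,0.0004,0.00025,0,0],[0.4,0.0002,0.0001,0,0]]'
python3 -m handwheel '[[0.4,0.0002,0.0001,0,0],[0.4,0,0,0,0],[0.4,-0.0002,-0.0001,0,0],[0.4,-0.0004,-0.00025,0,0],[0.4,-0.0006,-0.0004,0,0]]'
python3 -m handwheel '[[0.4,-0.0001,-0.0001,0,0],[0.4,-0.0003,-0.0002,0,0],[0.4,-0.0005,-0.0003,0,0],[0.4,-0.0007,-0.0004,0,0],[0.4,-0.0009,-0.0006,0,0]]'
python3 -m handwheel '[[0.4,-0.0001,-0.0001,0,0],[0.4,-0.0003,-0.0002,0,0],[0.4,-0.0005,-0.0003,0,0],[0.4,-0.0007,-0.0004,0,0],[0.4,-0.0009,-0.0006,0,0]]'
python3 -m handwheel '[[0.4,-0.0001,-0.0001,0,0],[0.4,-0.0003,-0.0002,0,0],[0.4,-0.0005,-0.0003,0,0],[0.4,-0.0007,-0.0004,0,0],[0.4,-0.0009,-0.0006,0,0]]'
```

```text
time: 31.3
ee_pos: [0.5014, -0.0486, 0.1319]
tcp_rot: [179.3, 1.0, 33.6]
wrist_force: [-5.5, -2.8, 2.0]
opening: 0.0516
time: 31.8
ee_pos: [0.5008, -0.0491, 0.1318]
tcp_rot: [179.3, 1.0, 33.6]
wrist_force: [-2.3, -3.6, 0.7]
opening: 0.0515
time: 32.3
ee_pos: [0.5002, -0.0496, 0.1319]
tcp_rot: [179.2, 1.0, 33.6]
wrist_force: [-1.0, -0.7, -0.2]
opening: 0.0513
time: 32.8
ee_pos: [0.4994, -0.05, 0.1319]
tcp_rot: [179.3, 1.0, 33.6]
wrist_force: [0.5, 0.8, 0.4]
opening: 0.0514
time: 33.3
ee_pos: [0.4984, -0.0506, 0.1319]
tcp_rot: [179.3, 1.0, 33.6]
wrist_force: [-0.9, -0.9, 0.4]
opening: 0.0513
```

```bash
python3 -m handwheel '[[0.4,-0.003,-0.002,0,0],[0.4,-0.006,-0.004,0,0],[0.4,-0.0098,-0.0065,0,0],[0.4,-0.0098,-0.0065,0,0],[0.4,-0.0098,-0.0065,0.01,0]]'
python3 -m handwheel '[[0.4,0,0,0.02,0],[0.4,0,0,0.05,0],[0.4,0,0,0.08,0],[0.4,0,0,0.08,0]]'
python3 -m handwheel '[[0.4,-0.03,0.01,0.03,0],[0.4,-0.06,0.03,0.06,0],[0.4,-0.1,0.05,0.1,0],[0.4,-0.14,0.07,0.12,0],[0.4,-0.17,0.09,0.14,0]]' >/dev/null
python3 -m handwheel '[[0.4,-0.01,0.05,0,0],[0.4,-0.02,0.1,0,0],[0.4,-0.03,0.15,0,0],[0.4,-0.03,0.2,0,0],[0.4,-0.03,0.2,0,0]]'
python3 - <<'E'
from h import *
print(plat())
for n in ("scene","top"):
    c=viewer.camera(n); cv2.imwrite(f"pics/{n}11.png",c["color"])
for n,(x0,x1,y0,y1) in (("scene",(291,307,216,233)),("top",(328,346,252,267))):
  for i in (0,10):
    a,b=[cv2.cvtColor(cv2.imread(f"pics/{n}{k}.png"),cv2.COLOR_BGR2GRAY).astype(np.float32) for k in (i,11)]
    for nm,(X0,X1,Y0,Y1) in (("knob",(x0,x1,y0,y1)),("static",(300,320,275,310) if n=="scene" else (355,385,180,225))):
        W=np.eye(2,3,dtype=np.float32);W[0,2],W[1,2]=X0,Y0
        cc,W=cv2.findTransformECC(a[Y0:Y1,X0:X1],b,W,cv2.MOTION_TRANSLATION,(3,200,1e-6),None,3);print(i,n,nm,W[:,2]-[X0,Y0],cc)
E
```

```text
time: 33.8
ee_pos: [0.4879, -0.0572, 0.1412]
tcp_rot: [179.3, 1.1, 33.6]
wrist_force: [0.6, 0.1, -0.4]
opening: 0.0511
time: 34.2
ee_pos: [0.4893, -0.0573, 0.226]
tcp_rot: [179.1, 0.8, 33.6]
wrist_force: [-0.4, 0.3, 0.0]
opening: 0.051
time: 35.2
ee_pos: [0.2866, 0.2373, 0.3662]
tcp_rot: [179.1, 0.8, 33.9]
wrist_force: [0.2, 0.1, 0.5]
opening: 0.0514
(array([3.794, 5.011]), 0.953208780612531, 'mm', np.float64(57.09575205835802))
0 scene knob [0.11410522 0.00132751] 0.9982522185667289
0 scene static [-0.01416016  0.09158325] 0.997078096475489
10 scene knob [0.31286621 0.31977844] 0.9973429411764488
10 scene static [-0.01809692  0.07568359] 0.9970599916395332
0 top knob [-0.10421753 -0.1214447 ] 0.9917834106736118
0 top static [-0.08734131  0.04458618] 0.9967899254498604
10 top knob [-0.25457764 -0.34291077] 0.9909202212535173
10 top static [-0.0925293   0.05792236] 0.996970945366262
```

View pics/scene11.png

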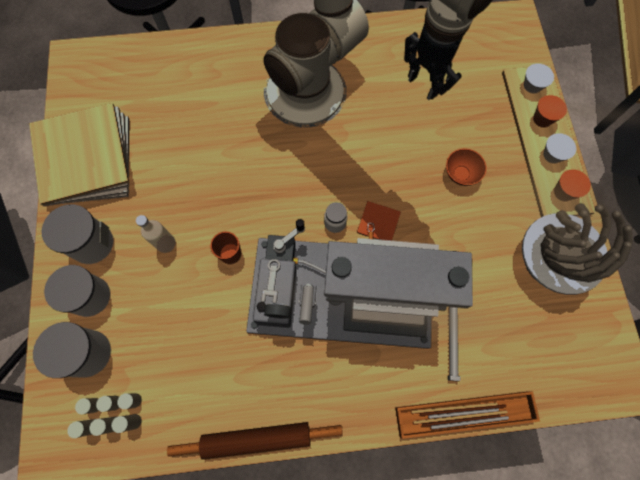

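The grip is now about 1° further shut than after the fast release, and at or slightly below its starting angle. That puts it on the seat. The platen is down, the other items are where they were, and the arm is clear of everything, so I'm handing the job in.

```bash
python3 -c 'from h import *
print(job_done())'
```

```text
the job is handed in; nothing more can be done
None
```

The platen is down on its stops, the valve is shut on its seat and let go, and I handed the job in at about 35 s of the 72 s allowed. No verdict was reported.

- **Lowering:** I gripped the knob and opened the valve in steps of about 5°. The platen began to sink somewhere between about 68° and 72°. I eased the lever back about 2°, and it sank at about 15–16 mm/s by camera. It then stopped, and its edge sat where it should when fully down. My tracker read 57 mm of travel, just over the 42–55 mm starting range, so its scale is a little high and the true speed was probably slightly lower.
- **Shutting:** I turned the valve to its seat and pressed to an estimated 11 N. After that first release, and again after a second push to about 11 N, the cameras showed the grip about 0.6–1° more open than at the start. I took this to be the springy seat kicking back when I let go quickly.
- **Third push:** I pushed it snug again at about 10.5 N and backed off slowly. It stayed put, about 1° further shut than before and at or slightly past its starting angle.
- **Final checks:** In the last camera pictures the platen had not moved and the other things were where they started. The robot was clear of everything. I only compared the other things by eye; I did not measure their positions.

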